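Open the tool chest's dial lock and hold up its shackle

TASK

Open the dial lock on the blue tool chest: turn the dial clockwise (seen from above) until its white line points at the red dot, not past it, then back anticlockwise until the line points at the yellow dot, and leave it there. Then pull the steel shackle straight up out of the lock and raise it about ten centimetres, and finish with the gripper still holding it there, legs down above the lock, so that the lid is free to be opened. Do not shift the tape roll, sealant tube, coffee jar and glue bottle standing around.

Things in the scene. Friction and masses are not known exactly. Their poses are not given: they have to be found in the camera images.
- chest: dark blue steel tool chest, 150 x 300 mm, 107 mm high, fixed; a dark grey lock case (88 x 154 mm, top 95 mm above the bench) is bolted to its front. Origin: centre of the underside, on the bench; x points from the lock side to the back, z up. Dial axis at x -119, y -42 mm, shackle at x -119, y +33 mm. A 3 mm hasp strap from the lid lies on the case round the shackle legs
- dial_top (a point): centre of the top face of the dial, on its upright axis, 124 mm above the bench: round black knob 44 mm across, 24 mm high, on a skirt 54 mm across and 5 mm thick lying on the case. The white line on knob and skirt points along the point's negative x axis. If the red dot was passed by more than 0.15 rad, turn fully anticlockwise to the stop and start again
- dial (a joint): dial angle in rad, growing clockwise from above: 0 = white line at the yellow dot (away from the chest), 1.047 = at the red dot (60 degrees further clockwise); starts at -1.75 to -0.65; stops at -2.0 and 1.57; soft clicks every 0.524 (under 0.1 N m). It takes a hidden wheel along clockwise to red; turning back to yellow then frees the shackle. Both are good to 0.15 rad
- shackle_bow (a point): middle of the bow (top of the U) of the steel shackle, centre line of the bar, 136 mm above the bench when seated: U of 12 mm round bar, legs 38 mm apart along the point's y axis (parallel to the chest's y), bow radius 19 mm; legs end 86 mm below this point, 45 mm of them in the lock, a toe at the foot of the one by the dial. z points up. 0.2 kg. Locked, it rises at most 12 mm; unlocked, it lifts out freely
- tape_blk: black tape roll, 68 mm across, 18 mm high, lying on the lid; origin at its underside. Leave alone
- sealant_tube: white sealant tube, 106 mm long, 26 mm high, lying on the lid; origin at its underside. Leave alone
- coffee_jar: dark jar with yellow lid, 66 mm across, 106 mm high, standing on the bench beside the chest; origin at its underside. Leave alone
- glue_bottle: white squeeze bottle with cone nozzle, 37 mm across, 81 mm high, standing on the bench beside the chest; origin at its underside. Leave alone
Mind the look-alikes: they are no part of the job. Of the things that look like the part that bears shackle_bow, the larger one is meant.

How it is judged:
On the way, in this order (a step that is already met when the one before it is completed fails the run):
1. the dial's white line stands at the red dot, shackle still in the lock (value of joint dial between 0.85 and 1.25 rad and z of shackle_bow in the frame of chest below 0.142 m), for 0.1 s.
2. the dial is turned back to the yellow dot, shackle still in the lock (value of joint dial between -0.22 and 0.22 rad and z of shackle_bow in the frame of chest below 0.142 m), for 0.2 s.
3. the shackle is drawn out of the lock (z of shackle_bow in the frame of chest above 0.19 m), for 0.1 s.
At the end, for the whole second after the job is handed in: The shackle is held between the fingers, its bow at least 70 mm higher than when seated (206 mm above the bench) and within 70 mm of the place over its seat in x and y of the chest, legs down (upright to 23 degrees), still, not touching the chest; the dial stands at the yellow dot to 0.26 rad (z of shackle_bow in the frame of chest above 0.206 m and x of shackle_bow in the frame of chest between -0.189 and -0.049 m and y of shackle_bow in the frame of chest between -0.037 and 0.103 m and angle between shackle_bow's own z axis and vertical below 0.4 rad and contact force between the fingers and shackle above 2 N and contact force between shackle and chest below 0.05 N and linear speed of shackle below 0.03 m/s and value of joint dial between -0.26 and 0.26 rad); the arm keeps its last pose, push and grip.
It fails at once if the tape roll is shifted by more than 25 mm (distance of tape_blk from where it was at the start of the episode above 0.025 m).
It fails at once if the sealant tube is shifted by more than 25 mm (distance of sealant_tube from where it was at the start of the episode above 0.025 m).
It fails at once if the coffee jar is shifted by more than 25 mm (distance of coffee_jar from where it was at the start of the episode above 0.025 m).
It fails at once if the glue bottle is shifted by more than 25 mm (distance of glue_bottle from where it was at the start of the episode above 0.025 m).
It also fails if it takes over 64 s, if anything falls off the work surface, if the arm or the gripper's body presses on something with over 40 N, if the wrist force passes 120 N, or if a joint passes its speed limit or range.

ROBOT

A 6-joint arm with a two-finger parallel gripper is mounted at the origin on the work surface; the furniture and walls round the work are solid. World frame = base frame: x ahead of the robot, y to its left, z up, the work surface at z = 0. Lengths are in m, angles in rad, forces in N, time in s.
With the tool pointing down it reaches from about 0.325 to 0.775 m from the base axis. Payload 5.5 kg.
Tool frame: the origin (TCP) lies between the finger pads; the fingertips stand 8 mm ahead of it and the grasp point (between the pads) lies 11 mm behind it (tcp_to_tips is the distance from the TCP to the fingertips, in m); z points along the fingers, y is the direction in which the jaws open and shut (so a half turn about z gives the same grasp; the last joint's range is limited). The gripper opens to 88 mm and grips with 3 to 60 N. Pads are 20 mm wide; open, the fingers measure 115 mm over their backs; the gripper's body (75 mm by 178 mm) begins 61 mm behind the grasp point.
Start: joints at [-1.209, 0.091, 1.231, -0, 1.82, -0.057], TCP at [0.244, -0.548, 0.231] pointing down, gripper open.
Joint ranges: [-2.87, 2.87], [-0.86, 2.18], [0.17, 2.46], [-1.51, 4.65], [0.06, 2.69], [-2.65, 2.65]. Speed limits (rad/s): [2.57, 2.57, 3.01, 3.14, 3.14, 3.14].

INTERFACE

Orientations are given as a unit quaternion [w, x, y, z].
In Python, from bench import * gives the robot as it stands. Calls block until the motion is done:
- move_to(position, orientation): joint-space move of the TCP to a pose.
- move_l(position, speed=0.15, orientation=None): straight line of the TCP; orientation=None keeps the orientation; speed is the mean speed in m/s.
- movej(angles): joint-space move.
- gripper_open() and close(): open the fingers fully, or close them until they stop; the grip force is fixed at half the most.
- hold(seconds).
- inverse_kinematics(position, orientation): joint angles nearest the present ones, or None.
- state(): the state.
- get_image(name): name is "scene" or "top"; returns a dict with "frame" (420x560x3 uint8, blue, green, red), "depth" (420x560 float32, m along the optical axis (not along the pixel's ray), 0 where there is no reading), "camera_matrix" (3x3 intrinsics, pixels), "view" (4x4, takes a point from world to camera coordinates). Camera axes: x right, y up, looking along -z (the intrinsics and any distortion apply to the point x, -y, -z); pixel columns grow to the right and rows downward; lengths in m; the calibration is good to about 2 mm. A picture is of the moment at which its call begins.
A pose or a line that the arm cannot do raises IKError and nothing moves.
- job_done(): hands the job in, once; it reports no verdict.
The state is a dict: "time": time; "joint_pos": joint angles; "dq": joint speeds; "joint_torque": joint torques, N m; "ee_pos": TCP position; "ee_rot": TCP orientation; "ft_force": force on the tool from outside, world axes, zero at the start; "moment": the same for the moment, N m; "finger_gap": finger opening in m.
Only numpy, scipy, OpenCV 4.12 (cv2) and the standard library are available. Lean on these libraries where they do the work, as an engineer would, in place of code of your own. Each camera call takes 0.05 s, during which the arm holds its last target.

## Working session

There is one attempt and no reset: what is moved stays moved. The work goes in short steps, each a Python script; the robot and the scene stay as the last script left them, time stands still between calls to the robot, and variables do not carry over. Pictures are saved under pics/ and viewed, and the job is handed in when it is done.

```bash
mkdir -p pics; ls; cat > h.py <<'E'
from bench import *
import numpy as np, cv2
def snap(name,fn,crop=None,scale=1):
    im=get_image(name); f=im["frame"]
    np.savez('pics/'+fn+'.npz',**{k:np.array(im[k]) for k in ("frame","depth","camera_matrix","view")})
    save(f,fn,crop,scale); return im
def save(f,fn,crop=None,scale=1):
    if crop: f=f[crop[1]:crop[3],crop[0]:crop[2]]
    cv2.imwrite('pics/'+fn+'.png',cv2.resize(f,None,fx=scale,fy=scale,interpolation=cv2.INTER_CUBIC))
def ray(im,u,v):
    K=np.array(im["camera_matrix"]);V=np.array(im["view"])
    d=np.array([(u-K[0,2])/K[0,0],-(v-K[1,2])/K[1,1],-1.0])
    R=V[:3,:3];c=-R.T@V[:3,3]
    return c,R.T@d
def atz(im,u,v,z):
    c,d=ray(im,u,v); return c+d*(z-c[2])/d[2]
def atd(im,u,v):
    c,d=ray(im,u,v); return c+d*im["depth"][int(round(v)),int(round(u))]
def proj(im,p):
    K=np.array(im["camera_matrix"]);V=np.array(im["view"])
    q=V[:3,:3]@np.array(p)+V[:3,3]; q=np.array([q[0],-q[1],-q[2]]); w=K@q; return w[:2]/w[2]
E
python3 - <<'E'
from h import *
for n in("scene","top"):
    im=snap(n,n+'0'); c,_=ray(im,0,0); print(n,c,im["camera_matrix"])
s=state();print(s)
E
```

```text
pics
scene [0.1461661  0.59151748 0.60858854] [[427.12292367   0.         285.11712912]
 [  0.         427.12292367 210.52152356]
 [  0.           0.           1.        ]]
top [ 0.42184354 -0.02256395  0.96621169] [[379.28874536   0.         276.46478934]
 [  0.         379.28874536 209.84499335]
 [  0.           0.           1.        ]]
{'time': 0.1, 'joint_pos': array([-1.20868502e+00,  9.17731156e-02,  1.23176822e+00,  1.54096480e-05,
        1.81982736e+00, -5.67144607e-02]), 'dq': array([-0.00074474, -0.0007922 , -0.00294937, -0.00016543, -0.00015527,
        0.00010727]), 'joint_torque': array([ 3.05390320e-03, -4.47856450e+01, -4.07572067e+01,  7.00377370e-02,
        2.84646690e-02, -1.11147378e-04]), 'ee_pos': array([ 0.24391414, -0.54789492,  0.22962466]), 'ee_rot': array([-8.78828014e-04,  9.78152358e-01,  2.07887414e-01, -1.27691720e-04]), 'ft_force': array([-0.1759764 ,  0.28586813, -0.5003078 ]), 'moment': array([ 0.00652951, -0.01237758,  0.0176285 ]), 'finger_gap': 0.08804132399221228}
```

View pics/scene0.png

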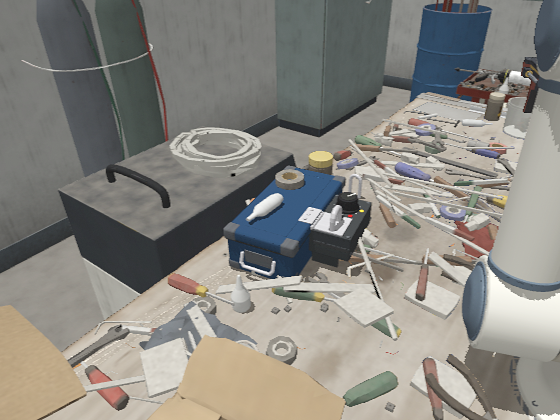

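View pics/top0.png

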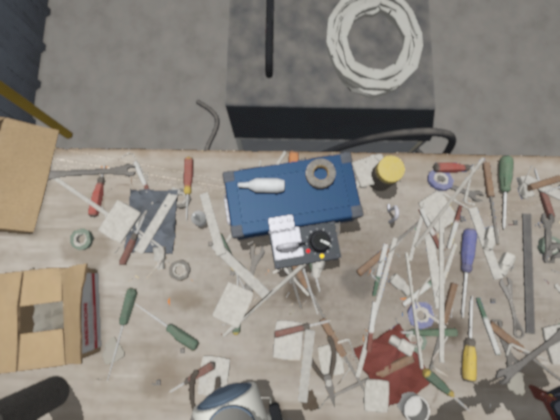

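```bash
python3 - <<'E'
from h import *
a=np.load('pics/top0.npz');b=np.load('pics/scene0.npz')
save(a['frame'],'topc',(215,150,415,290),4)
save(b['frame'],'scec',(215,140,395,275),4.4)
save(a['frame'],'topd',(262,205,347,272),9)
E
```

```text
(no output)
```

View pics/topc.png

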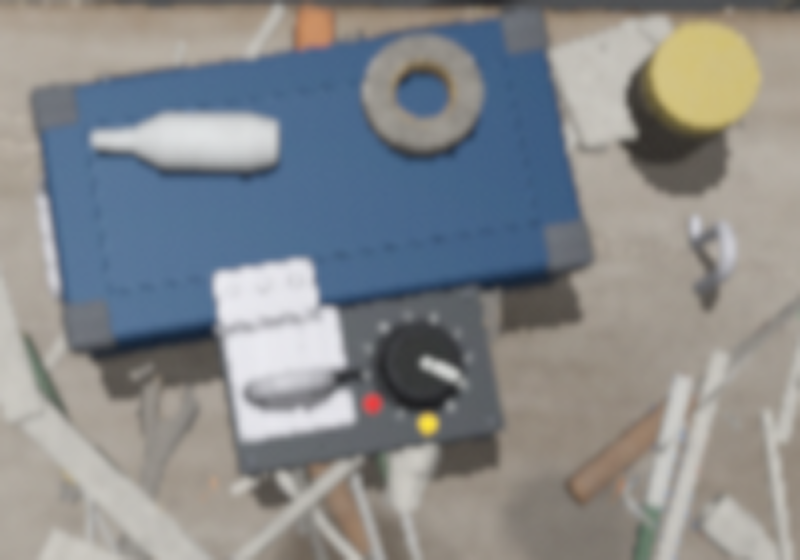

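View pics/scec.png

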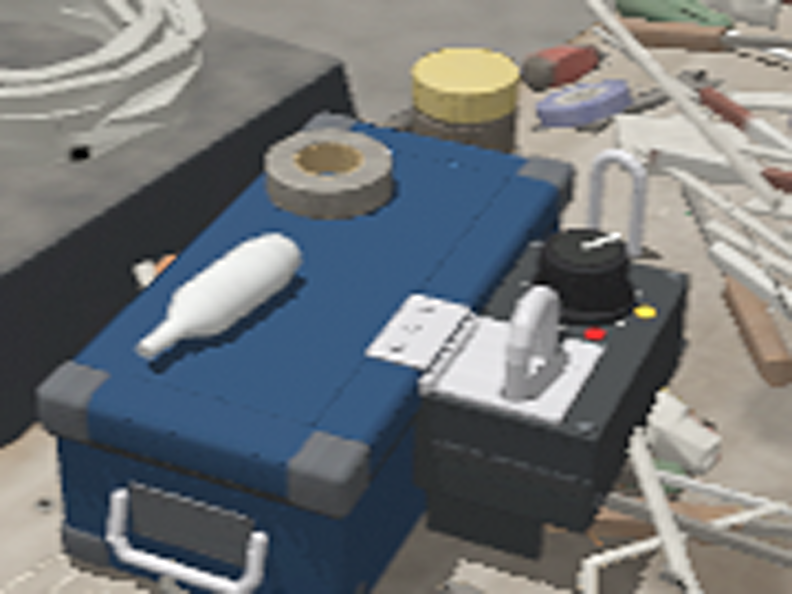

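View pics/topd.png

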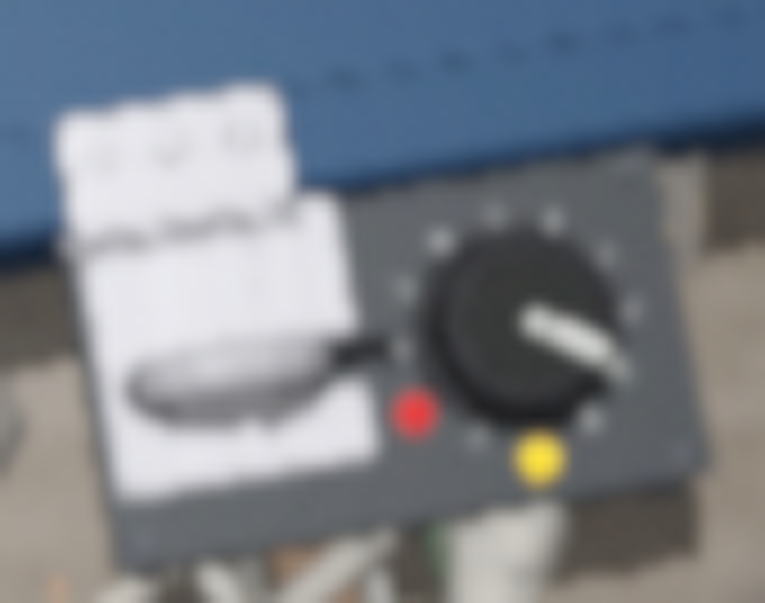

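```bash
python3 - <<'E'
from h import *
a=np.load('pics/top0.npz')
P=lambda x,y:(215+x/4-.4,150+y/4-.4)
Q=lambda x,y:(262+x/9-.45,205+y/9-.45)
cs=[atz(a,*P(*p),0.105) for p in((35,90),(545,10),(590,262),(78,350))]
for c in cs:print(c)
c=np.mean(cs,0);print('chest ctr',c,np.linalg.norm(cs[0]-cs[1]),np.linalg.norm(cs[1]-cs[2]))
ey=(cs[0]-cs[1]+cs[3]-cs[2]);yaw=np.arctan2(-ey[0],ey[1]);print('yaw lid',yaw)
k=[atz(a,*Q(*p),0.095) for p in((708,462),(125,570))]
e=k[1]-k[0];print('case front',np.linalg.norm(e),np.arctan2(-e[0],e[1]))
d=atz(a,*Q(527,318),.124);y=atz(a,*Q(540,458),.0955);r=atz(a,*Q(414,414),.0955);s=atz(a,*Q(240,362),.142)
print('dial',d,'yel',y,'red',r,'shk',s, 'dist',np.linalg.norm((s-d)[:2]),np.linalg.norm((y-d)[:2]),np.linalg.norm((r-d)[:2]))
print('shk edges',atz(a,*Q(130,375),.13),atz(a,*Q(345,350),.13))
R=np.array([[np.cos(yaw),-np.sin(yaw)],[np.sin(yaw),np.cos(yaw)]])
print('pred dial',c[:2]+R@[-.119,-.042],'shk',c[:2]+R@[-.119,.033])
le=atz(a,*Q(608,357),.124);l0=atz(a,*Q(532,318),.124)
f=lambda v:np.arctan2(v[1],v[0])
print('angles line',f(le-d),f(le-l0),'yellow',f(y-d),'red',f(r-d), '-x',f(np.r_[-R[:,0],0]))
# depth profile
im=a
pts=np.array([[*atd(im,u,v)] for v in range(225,262) for u in range(270,345)])
m=(pts[:,2]>.118)&(pts[:,2]<.15);q=pts[m];
for h in np.histogram(q[:,2],bins=8):print(h)
def sel(lo,hi):return q[(q[:,2]>lo)&(q[:,2]<hi)]
kn=q[(q[:,1]<d[1]+.03)];print('knob',len(kn),kn.min(0),kn.max(0),kn.mean(0))
sh=q[(q[:,1]>d[1]+.04)];print('shk',len(sh),sh.min(0),sh.max(0),sh.mean(0))
E
```

```text
[0.66406515 0.09834887 0.105     ]
[ 0.71850055 -0.20218096  0.105     ]
[ 0.56718944 -0.22520534  0.105     ]
[0.51160176 0.06783301 0.105     ]
chest ctr [ 0.61533923 -0.06530111  0.105     ] 0.3054200222550584 0.15305284038674727
yaw lid 0.1832786598509153
case front 0.15062115281550673 0.19653964724255857
dial [ 0.50647974 -0.12567393  0.124     ] yel [ 0.47377758 -0.13228359  0.0955    ] red [ 0.4844114  -0.10026048  0.0955    ] shk [ 0.49292065 -0.05407585  0.142     ] dist 0.07287066403278425 0.03336343470011478 0.03365790666131736
shk edges [ 0.49034919 -0.02764728  0.13      ] [ 0.49730396 -0.08024783  0.13      ]
pred dial [ 0.50598699 -0.12828593] shk [ 0.49231791 -0.05454207]
angles line -2.007812025670115 -2.0337008572491833 yellow -2.942162544521522 red 2.2858601741063227 -x -2.958313993738878
[ 27 149 129  23  10  18  37  27]
[0.11845342 0.12148357 0.12451371 0.12754386 0.13057401 0.13360415
 0.1366343  0.13966445 0.14269459]
knob 306 [ 0.48422031 -0.14839476  0.11845342] [ 0.52905383 -0.10355803  0.12928239] [ 0.50636661 -0.12545874  0.12435314]
shk 114 [ 0.48455763 -0.07684233  0.11854987] [ 0.50068183 -0.02989335  0.14269459] [ 0.49282045 -0.05214189  0.13560672]
```

```bash
cat >> h.py <<'E'
from scipy.spatial.transform import Rotation as Ro
YAW=0.188; DIAL=np.array([0.5063,-0.1262]); SHK=np.array([0.4928,-0.0538])
def down(jaw):  # tool z down, tool y along world angle jaw
    y=np.array([np.cos(jaw),np.sin(jaw),0]);z=np.array([0,0,-1.]);x=np.cross(y,z)
    q=Ro.from_matrix(np.c_[x,y,z]).as_quat();return np.array([q[3],*q[:3]])
E
python3 - <<'E'
from h import *
r=np.radians
for n in (0,1):
  for psi in(-27,-27+112.7,27):
    j=inverse_kinematics([*DIAL,.111],down(YAW+np.pi/2-r(psi)+n*np.pi)); print(n,psi,None if j is None else np.round(j,3))
E
```

```text
0 -27 [-0.309 -0.111  1.643 -0.     1.61  -2.54 ]
0 85.7 [-0.309 -0.111  1.643 -0.     1.61  -0.573]
0 27 [-0.309 -0.111  1.643 -0.     1.61  -1.597]
1 -27 [-0.309 -0.111  1.643 -0.     1.61   0.602]
1 85.7 [-0.309 -0.111  1.643 -0.     1.61   2.569]
1 27 [-0.309 -0.111  1.643 -0.     1.61   1.545]
```

```bash
python3 - <<'E'
from h import *
q=down(YAW+np.pi/2+np.radians(27))
p=state()['ee_pos']
move_l([p[0],p[1],.27],speed=.2)
move_to([*DIAL,.25],q); s=state();print(s['time'],s['joint_pos'].round(3),s['ee_pos'])
move_l([*DIAL,.150],speed=.15); s=state();print(s['time'],s['ee_pos'],s['ft_force'])
snap('scene','s1',(215,100,395,275),4);snap('top','t1')
E
```

```text
2.575 [-0.31  -0.114  1.401 -0.     1.856 -2.539] [ 0.50616396 -0.12659347  0.249662  ]
3.3917 [ 0.5067072  -0.1264739   0.15113499] [-0.04900878  0.32668685  0.55308382]
```

View pics/s1.png

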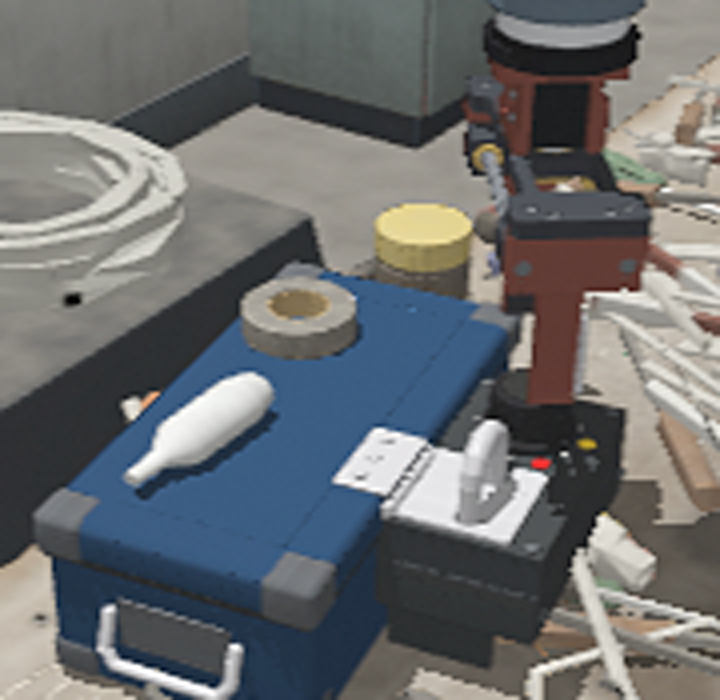

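The near finger (scec-style crop at ~(555,390)) hangs between the shackle and the front edge, clear of the shackle (485,450). I'll descend and grip.

```bash
python3 - <<'E'
from h import *
move_l([*DIAL,.113],speed=.08); s=state();print(s['time'],s['ee_pos'],s['ft_force'],s['moment'])
if abs(s['ft_force']).max()<6:
    close(); s=state();print(s['time'],s['ee_pos'],s['ft_force'],s['moment'],s['finger_gap'],s['joint_pos'].round(3))
E
```

```text
4.1 [ 0.50610701 -0.1261333   0.11260015] [-0.00122837 -0.29847231  0.12284915] [ 0.12818014 -0.093761    0.02121823]
4.8583 [ 0.50582928 -0.12553517  0.1130238 ] [-3.13908747  3.63514072  2.32329929] [ 0.82615226  0.49971986 -0.0413662 ] 0.04360721854255653 [-3.090e-01 -1.120e-01  1.640e+00  1.000e-03  1.615e+00 -2.540e+00]
```

```bash
python3 - <<'E'
from h import *
j0=np.array(inverse_kinematics([*DIAL,.113],down(YAW+np.pi/2+np.radians(27))))
print(j0.round(3));np.save('j0.npy',j0)
for d in(.4,.8,1.2,1.5):
    j=j0.copy();j[5]+=d;movej(j);s=state();print(d,round(s['time'],2),s['joint_pos'][5].round(3),s['ft_force'].round(1),s['moment'].round(2),s['finger_gap'].round(4))
im=snap('scene','s2',(315,160,385,225),10);snap('top','t2',(262,205,347,272),9)
E
```

```text
[-0.309 -0.111  1.64  -0.     1.613 -2.54 ]Traceback (most recent call last):
  File "<stdin>", line 5, in <module>
AttributeError: 'float' object has no attribute 'round'
```

```bash
python3 - <<'E'
from h import *
j0=np.load('j0.npy')
for d in(.8,1.2,1.5):
    j=j0.copy();j[5]+=d;movej(j);s=state();print(d,round(s['time'],2),s['joint_pos'][5].round(3),s['ft_force'].round(1),s['moment'].round(2),round(s['finger_gap'],4))
im=snap('scene','s2',(315,160,385,225),10);snap('top','t2',(262,205,347,272),9)
E
```

```text
0.8 5.79 -1.739 [-3.9  5.1  2.7] [ 1.04  0.65 -0.02] 0.0431
1.2 6.26 -1.339 [-3.9  5.8  3.4] [1.09 0.55 0.02] 0.0433
1.5 6.65 -1.039 [-3.2  6.3  3.4] [ 1.13  0.44 -0.06] 0.0435
```

View pics/s2.png

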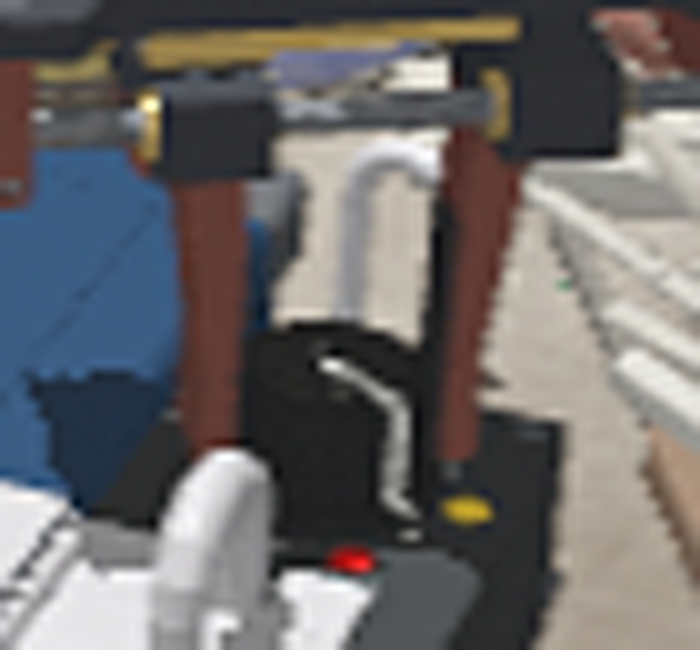

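View pics/t2.png

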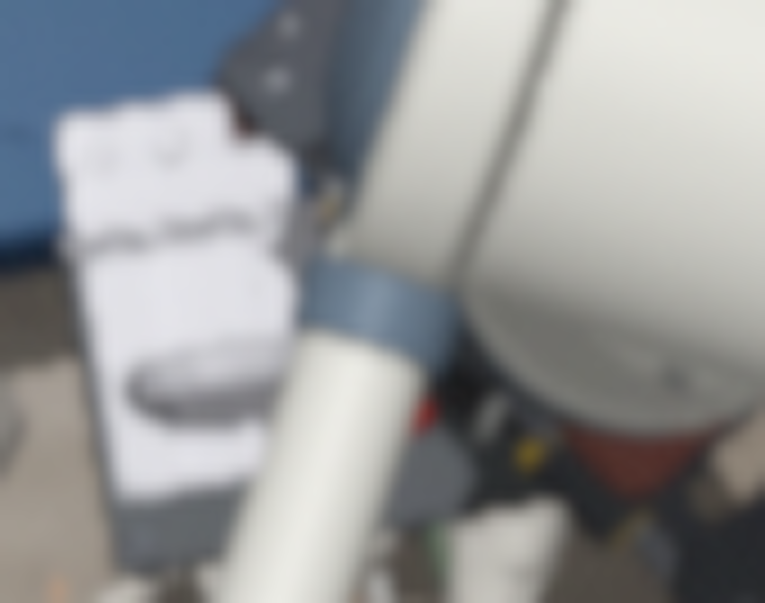

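```bash
cat >> h.py <<'E'
def ang(im,u,v,z=.100):
    p=atz(im,u,v,z)[:2]; d=p-DIAL
    t=np.arctan2(d[1],d[0]); a=-(t-(YAW+np.pi)); a=(a+np.pi)%(2*np.pi)-np.pi
    return a,np.linalg.norm(d)
E
python3 - <<'E'
from h import *
a=np.load('pics/s2.npz')
S=lambda x,y:(315+x/10-.45,160+y/10-.45)
for n,p,z in(('edge bend skirt',(415,518),.1),('skirt in',(393,500),.1),('knob top edge',(400,402),.124),('centre',(328,363),.124),('red',(352,561),.0955),('yel',(467,510),.0955)):
    print(n,ang(a,*S(*p),z))
print(S(0,0),proj(a,[*DIAL,.124]))
E
```

```text
edge bend skirt (np.float64(0.5022906642571696), np.float64(0.030037444712081814))
skirt in (np.float64(0.4503253668219207), np.float64(0.022068565189772515))
knob top edge (np.float64(0.4062593983434595), np.float64(0.02070758092838298))
centre (np.float64(-1.6325617090053903), np.float64(0.0008155753154048045))
red (np.float64(1.0369281287469843), np.float64(0.03412593479381629))
yel (np.float64(0.0016206527600761689), np.float64(0.03396650341185511))
(314.55, 159.55) [347.25378294 196.03289759]
```

```bash
python3 - <<'E'
from h import *
j0=np.load('j0.npy')
for d in(1.8,1.95):
    j=j0.copy();j[5]+=d;movej(j);s=state();print(d,round(s['time'],2),s['joint_pos'][5].round(3),s['ft_force'].round(1),s['moment'].round(2),round(s['finger_gap'],4))
im=snap('scene','s3',(315,160,385,225),10)
a=np.load('pics/s2.npz')
S=lambda x,y:(315+x/10-.45,160+y/10-.45)
d=atz(a,*S(400,402),.124)-atz(a,*S(328,363),.124); print(-(np.arctan2(d[1],d[0])-YAW-np.pi)%(2*np.pi))
# expected positions of line end in image for angles
for t in(.8,.9,1.0,1.1,1.2):
    w=YAW+np.pi-t
    for r,z in((.022,.124),(.027,.1)):
        u=proj(im,[DIAL[0]+r*np.cos(w),DIAL[1]+r*np.sin(w),z]); print(t,r,((u+.45-[315,160])*10).round())
E
```

```text
1.8 7.14 -0.739 [-3.2  6.7  2.8] [1.12 0.35 0.02] 0.0436
1.95 7.41 -0.589 [-3.1  7.7  3.4] [1.16 0.31 0.02] 0.0435
0.4407819398531516
0.8 0.022 [372. 415.]
0.8 0.027 [374. 522.]
0.9 0.022 [363. 417.]
0.9 0.027 [363. 524.]
1.0 0.022 [353. 418.]
1.0 0.027 [351. 525.]
1.1 0.022 [343. 419.]
1.1 0.027 [338. 526.]
1.2 0.022 [332. 419.]
1.2 0.027 [326. 526.]
```

View pics/s3.png

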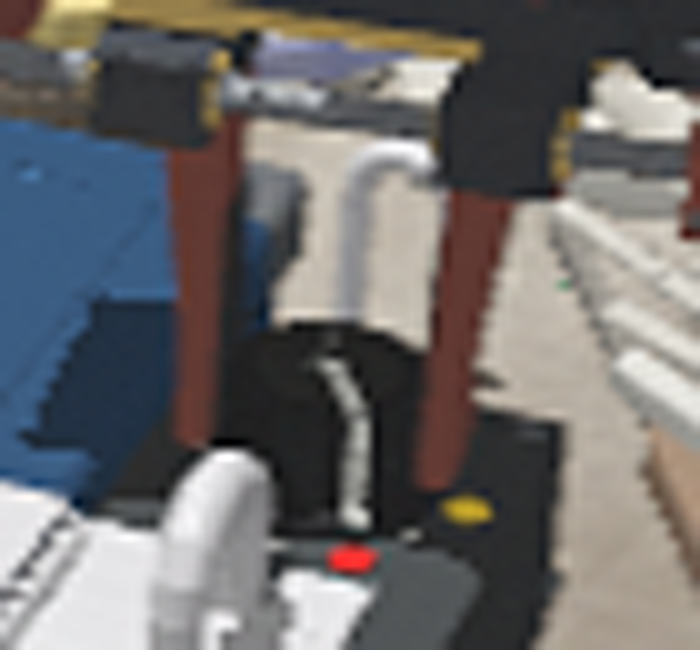

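White line ends at crop (357,520), just short of the red dot (352,561): about 0.95 rad. I'll add a little more, then check.

```bash
python3 - <<'E'
from h import *
j0=np.load('j0.npy')
j=j0.copy();j[5]+=2.03;movej(j);hold(.3);s=state();print(round(s['time'],2),s['joint_pos'][5].round(3),s['ft_force'].round(1),round(s['finger_gap'],4))
im=snap('scene','s4',(315,160,385,225),10)
E
```

```text
8.01 -0.509 [-2.   6.9  2.1] 0.0434
```

View pics/s4.png

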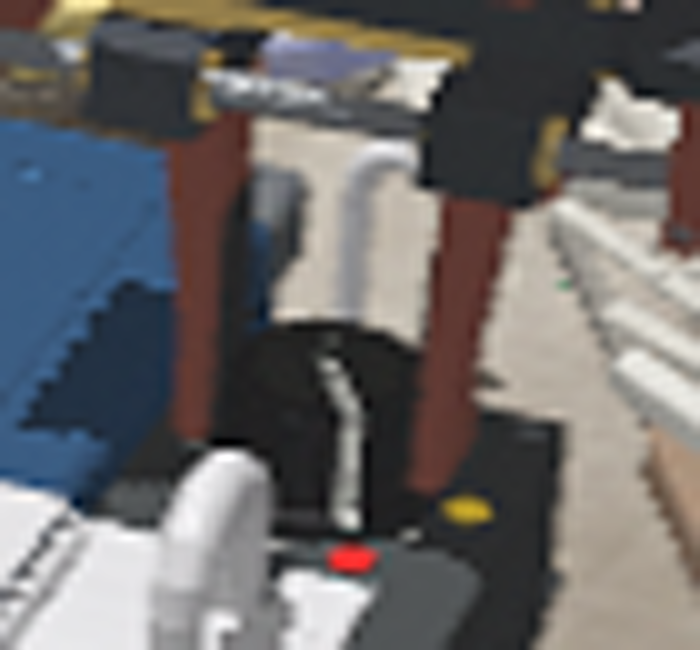

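Line now ends at (347,522), about 1.03 rad, so it is at red. Turning back to yellow.

```bash
python3 - <<'E'
from h import *
j0=np.load('j0.npy')
for d in(1.7,1.35,1.0):
    j=j0.copy();j[5]+=d;movej(j)
hold(.3);s=state();print(round(s['time'],2),s['joint_pos'][5].round(3),s['ft_force'].round(1),round(s['finger_gap'],4))
im=snap('scene','s5',(315,160,385,225),10)
for t in(-.2,-.1,0,.1,.2):
    w=YAW+np.pi-t
    for r,z in((.022,.124),(.027,.1)):
        u=proj(im,[DIAL[0]+r*np.cos(w),DIAL[1]+r*np.sin(w),z]); print(t,r,((u+.45-[315,160])*10).round())
E
```

```text
9.62 -1.539 [-4.2  5.3  3.6] 0.0435
-0.2 0.022 [429. 377.]
-0.2 0.027 [443. 473.]
-0.1 0.022 [427. 382.]
-0.1 0.027 [441. 479.]
0 0.022 [425. 387.]
0 0.027 [438. 485.]
0.1 0.022 [421. 391.]
0.1 0.027 [434. 491.]
0.2 0.022 [417. 396.]
0.2 0.027 [428. 497.]
```

View pics/s5.png

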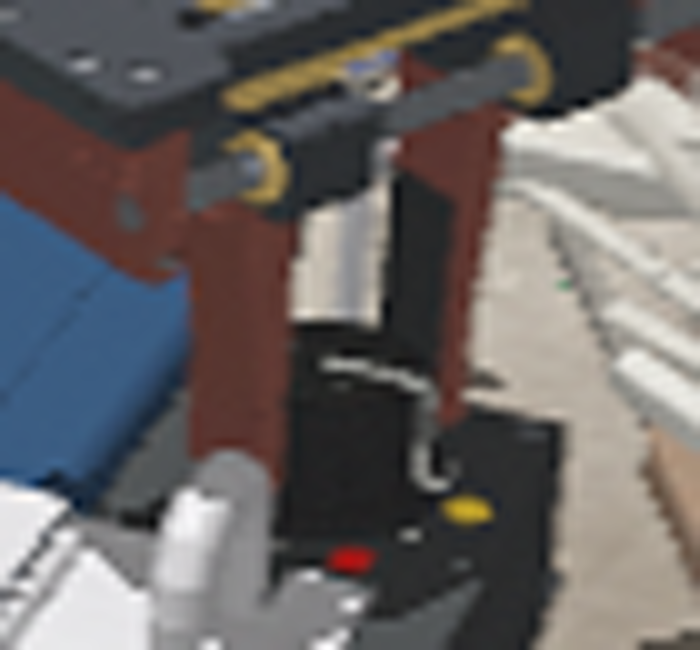

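Line is on yellow (end ≈(437,485), matches the 0 rad prediction (438,485)). Releasing and lifting off.

```bash
python3 - <<'E'
from h import *
gripper_open();s=state();print(round(s['time'],2),s['ft_force'].round(1),round(s['finger_gap'],4))
move_l([*state()['ee_pos'][:2],.20],speed=.15)
R=np.array([[np.cos(YAW),-np.sin(YAW)],[np.sin(YAW),np.cos(YAW)]])
for n in(0,1):print(inverse_kinematics([*SHK,.125],down(YAW+n*np.pi)))
jaw=YAW if abs(inverse_kinematics([*SHK,.125],down(YAW))[5]-state()['joint_pos'][5])<1.6 else YAW+np.pi
move_to([*SHK,.20],down(jaw));print(state()['time'],state()['joint_pos'])
im=snap('scene','s6',(290,160,385,230),8)
for t in(-.2,-.1,0,.1,.2):
    w=YAW+np.pi-t
    for r,z in((.022,.124),(.027,.1)):
        u=proj(im,[DIAL[0]+r*np.cos(w),DIAL[1]+r*np.sin(w),z]); print(t,r,((u+.45-[290,160])*8).round())
print(((proj(im,[*SHK,.142])+.45-[290,160])*8).round())
E
```

```text
10.51 [-0.6 -0.1 -0.1] 0.0881
[-1.77381310e-01 -1.87398560e-01  1.68701212e+00 -4.44089210e-16
  1.64197909e+00 -3.65381310e-01]
None
12.325 [-1.77572347e-01 -1.93909604e-01  1.56158107e+00 -8.83704442e-05
  1.77513937e+00 -3.66709821e-01]
-0.2 0.022 [543. 301.]
-0.2 0.027 [554. 378.]
-0.1 0.022 [542. 305.]
-0.1 0.027 [553. 383.]
0 0.022 [540. 309.]
0 0.027 [550. 388.]
0.1 0.022 [537. 313.]
0.1 0.027 [547. 393.]
0.2 0.022 [533. 317.]
0.2 0.027 [543. 398.]
[373. 369.]
```

View pics/s6.png

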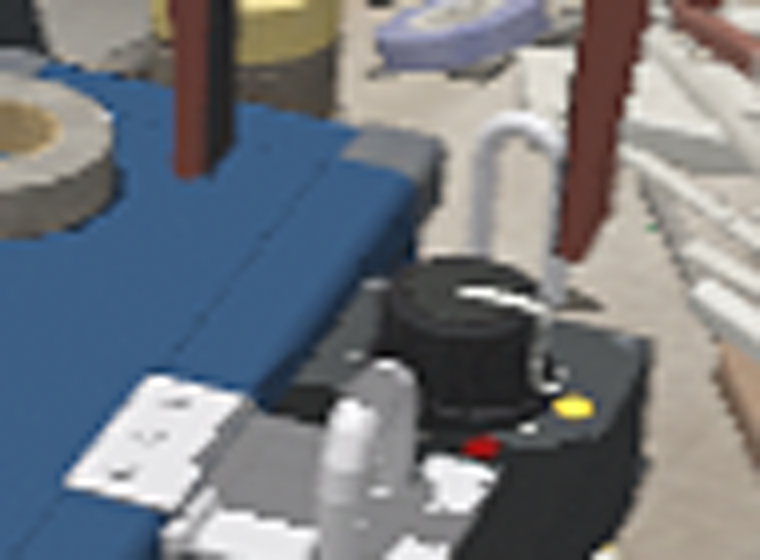

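The dial stays at yellow after release. There are two U-shapes: the one seated in the lock (crop (370,430)) has its bow top at 142 mm and is about 50 mm wide, at the given place beside the dial, so it fits. The thinner loose one beyond the dial (crop (520,130)) stands on the bench and is the decoy. Gripping the seated one.

```bash
python3 - <<'E'
from h import *
move_l([*SHK,.125],speed=.1); s=state();print(s['time'],s['ee_pos'],s['ft_force'])
close(); s=state();print(s['time'],s['ee_pos'],s['ft_force'],s['moment'],s['finger_gap'])
im=snap('scene','s7',(290,160,385,230),8)
E
```

```text
13.275 [ 0.49315006 -0.05384905  0.125747  ] [-0.09134468  0.62678033  0.0972414 ]
14.4333 [ 0.4928044  -0.05379835  0.12500462] [ 0.13447687 -0.59427017 -0.43494009] [-0.02589023 -0.08369663  0.06950019] 0.011434441589905442
```

View pics/s7.png

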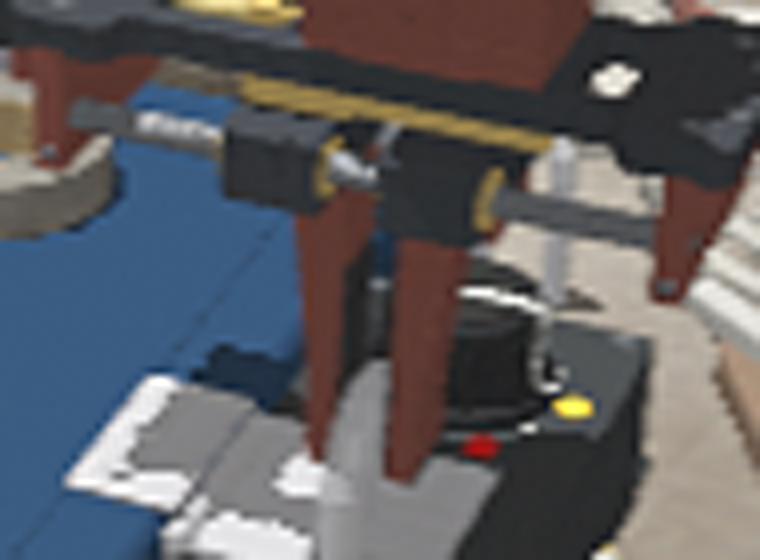

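```bash
python3 - <<'E'
from h import *
x,y=SHK
for z in(.135,.145,.155,.175,.200,.227):
    move_l([x,y,z],speed=.06); s=state(); print(z,round(s['time'],2),s['ee_pos'].round(4),s['ft_force'].round(1),round(s['finger_gap'],4))
    if abs(s['ft_force']).max()>20: print('stop');break
hold(.3)
im=snap('scene','s8',(215,90,395,225),4.4)
E
```

```text
0.135 14.8 [ 0.493  -0.0539  0.1356] [-0.1 -0.2 -2. ] 0.011
0.145 15.12 [ 0.4931 -0.0539  0.1457] [ 0.   0.8 -2.3] 0.0111
0.155 15.43 [ 0.4931 -0.0539  0.1557] [-1.3 -0.2 -1.7] 0.0116
0.175 15.92 [ 0.493  -0.0538  0.1755] [ 0.4 -0.4 -2.3] 0.0115
0.2 16.48 [ 0.4929 -0.0538  0.2003] [ 1.  -0.1 -2.2] 0.0113
0.227 17.08 [ 0.4929 -0.0538  0.2272] [-1.1 -0.3 -2.8] 0.0114
```

View pics/s8.png

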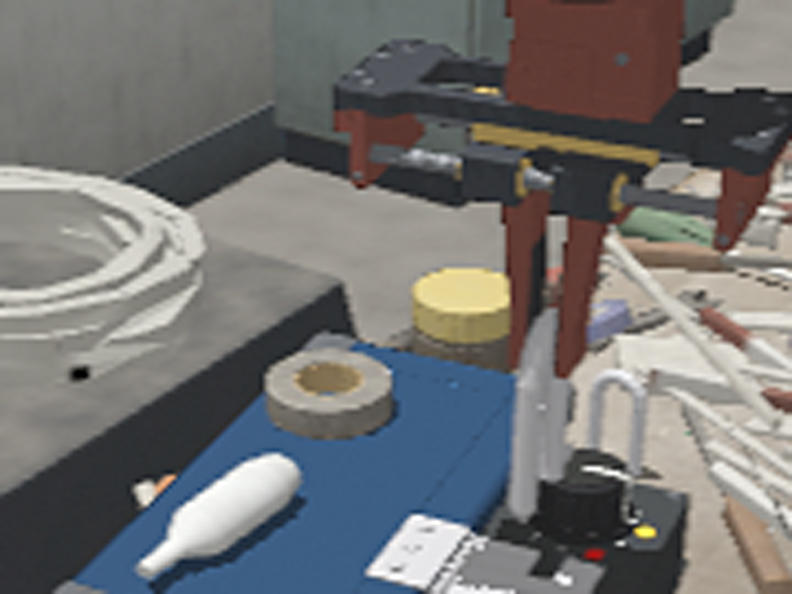

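The shackle is out and hangs legs down between the fingers (crop (540,420)). The lock case is clear below it, the dial line is at yellow, and the objects have not moved. Handing in.

```bash
python3 - <<'E'
from h import *
hold(.5);s=state();print(s['time'],s['ee_pos'],s['ft_force'],s['finger_gap'],abs(s['dq']).max())
job_done()
E
```

```text
17.9333 [ 0.49280658 -0.0538032   0.22700896] [-0.46319251  0.19427459 -1.82739175] 0.011481246957385774 0.0012588876410063717
the job is handed in; nothing more can be done
```

The lock is open and the job is handed in at 17.9 s; no verdict was reported. I gripped the dial once and turned it clockwise to the red dot, which measured about 1.03 rad in the picture. I then turned it back to the yellow dot at about 0 rad, and it stayed there after I let go. After that I gripped the seated shackle by its bow and drew it straight up about 102 mm.

**Final checks:**
- **Shackle:** it is held with a finger gap of 11.5 mm against a 12 mm bar. It hangs legs down, with the bow about 238 mm above the bench, over its seat. The arm is still.
- **Pull:** the downward pull was about 2 N, which matches the shackle's weight, and nothing caught during the lift.
- **Surroundings:** the tape roll, sealant tube and coffee jar look unmoved. I did not check the glue bottle again after the first pictures, but nothing came near it.

**One disagreement:** the dial lagged my estimate from the first picture by about 0.1 rad. I corrected it by watching the white line in the scene camera. Its measured angles for the red and yellow dots matched the given ones to about 0.01 rad.

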